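Post the empty cream pot through the flap of the recycling box

TASK

The small round cream pot is empty: put it in the recycling box. Stand it upright on the box's front ledge, clear of the closed flap, and let go of it; then push it along the ledge so that the pot itself swings the sprung flap open, goes right through and drops inside, and the flap closes behind it. Do not disturb the salt shaker, mug, orange and teaspoon.

Things in the scene. Friction and masses are not known exactly. Their poses are not given: they have to be found in the camera images.
- cream_pot: the small squat closed round pot, upright cylinder 58 mm in diameter and 50 mm high, about 90 g; it stands upright on the counter. Origin: centre of its underside; z up along its axis. Another small upright thing near it, the salt shaker, is slimmer and much taller.
- recycling_box: white sheet-metal box fixed to the counter, 165 mm deep (its roof 130), 170 wide, 154 high, roof flat. Above the ledge its front leans back by 35 mm (25 degrees). Origin: on the counter in the plane of the front face below the ledge, midway across; x points level into the box, away from the ledge in front of it, y to the left as seen facing the front, z up.
- ledge (a point): middle of the top of the level loading ledge in front of the box's opening (box frame -55, 0, 80 mm). Ledge 110 mm from front edge to the box's face, 120 mm wide, top 80 mm above the counter; a 5 mm high lip along each side (inner faces 56 mm either side of the middle), none at the front. Axes as those of the box.
- mouth (a point): middle of the sill of the opening: on the ledge's top at the foot of the leaning front (box frame 0, 0, 80 mm); axes as the box. The ledge ends 5 mm behind this point; beyond it is an open drop. The opening is 100 mm wide and 67 mm high; above it the roof's 7 mm thick front edge lies 34 mm farther in (x = 34 mm), its top 74 mm above the ledge.
- inside (a point): middle of the box's inner floor, 8 mm above the counter (box frame 82, 0, 8 mm). The space inside is 155 mm deep, 160 mm wide; a pot lying there clears the flap.
- flap (a joint): angle of the light sprung steel flap (94 wide, 68 mm long, 4 thick) that closes the opening, leaning like the front, its hinge along its top edge (box frame x 36, z 143 mm), its lower edge just behind the sill. 0 = closed; grows as the lower edge swings into the box, to 1.9 (upright at 0.44); inward only. A light spring (0.012 N m closed, 0.027 fully open) shuts it again.
- salt_shaker: bystander: upright salt shaker, 44 mm in diameter, 90 mm high. Origin: centre of its underside.
- mug: bystander: mug, 78 mm in diameter, 116 mm over the handle, 101 mm high. Origin: centre of its underside.
- orange: bystander: orange about 65 mm in diameter. Origin at its underside.
- teaspoon: bystander: teaspoon lying flat on the counter, 132 mm long. Origin under its middle.

How it is judged:
By the outcome, as a careful person would: the job done as asked, in the order asked, and still so for the second after the job is handed in, with the robot touching nothing.
It also fails if it takes over 53 s, if anything falls off the work surface, if the arm or the gripper's body presses on something with over 40 N, if the wrist force passes 120 N, or if a joint passes its speed limit or range.

ROBOT

A 6-joint arm with a two-finger parallel gripper is mounted at the origin on a cart in front of the work surface, level with it; the furniture and walls round the work are solid. World frame = base frame: x ahead of the robot, y to its left, z up, the work surface at z = 0. Lengths are in m, angles in rad, forces in N, time in s.
With the tool pointing down it reaches from about 0.35 to 0.975 m from the base axis. Payload 4.9 kg.
Tool frame: the origin (TCP) lies midway between the tips of the shut fingers; the grasp point (between the pads) lies 19 mm behind it; z points along the fingers, y is the line along which they close (so a half turn about z gives the same grasp; the last joint's range is limited). The gripper opens to 85 mm and grips with 20 to 120 N. Pads are 22 mm wide; open, the fingers measure 114 mm over their backs; the gripper's body (76 mm by 85 mm) begins 54 mm behind the grasp point. The pads swing forward as they close: fully open they stand 13 mm farther back than shut.
Start: joints at [-1.425, 0.053, 1.613, -0, 1.476, -0.119], TCP at [0.164, -0.603, 0.231] pointing down, gripper open.
Joint ranges: [-3.01, 3.01], [-1.01, 2.22], [0.06, 2.58], [-1.02, 4.17], [0.09, 2.62], [-3.14, 3.14]. Speed limits (rad/s): [2.57, 2.57, 3.14, 3.14, 3.14, 3.14].

INTERFACE

Orientations are given as a unit quaternion [w, x, y, z].
In Python, from plant import manip gives the robot as it stands.
- The arm moves only by the tool move_arm, never from a script. Its argument "increments" is one flat list of numbers, 5 for each row, row after row: the shift along the tool's x, y, z in mm, then the turn about the tool's z in rad, then the opening, from 0 (shut) to 1 (fully open). In form: [tx, ty, tz, spin, jaw, tx, ty, tz, spin, jaw, ...]. A call has 1 to 8 rows; each row shifts and turns the commanded pose from where the row before left it, along the tool's axes as they then stand; what a row does not reach is not made up. A row lasts 1/12 s, in which the tool goes at most 41.7 mm and 7.16 degrees, less where a joint would pass 70% of its speed; a pose out of reach is approached as far as the arm can. A call with a gripper value outside its range is refused whole. The fingers move at their own pace and stop on an object; the grip force is fixed at half the most. Time passes only in rows, so rows that do not move let the fingers close. It gives the time, the measured TCP pose, the force, the opening and the grip force at its end, in the units of the state.
- manip.state(): the state, without advancing time (a new reading comes with each control period).
- manip.grab_frame(name): name is "scene" or "side" or "wrist"; returns a dict with "image" (384x512x3 uint8, blue, green, red), "fov_y" (degrees; the focal length in pixels is half the picture's height over the tangent of half this angle, whatever the lens; pixels are square), "cx", "cy" (the principal point, pixels), "k1" (the pictures are not rectified: a ray, as slopes to the right and down, at radius r is drawn at 1 + k1 r^2 times it, then the intrinsics apply), "eye" and "rotation" of the camera in the world; the wrist camera has in their place "T_tool_cam" (4x4, takes a point from camera to tool coordinates, whose origin is the TCP and whose axes are the flange's). Camera axes: x right, y down, z forward; pixel columns grow to the right and rows downward; lengths in m; the calibration is good to about 2 mm. A picture is of the moment at which its call begins: read the wrist's pose just before it. There is no depth.
- manip.job_done(): hands the job in; it is judged then, once.
The state is a dict: "time": time; "joint_pos": joint angles; "joint_vel": joint speeds; "joint_efforts": joint torques, N m; "tool_pos": TCP position; "tool_rot": TCP orientation; "contact_force": force on the tool from outside, world axes, zero at the start; "ft_torque": the same for the moment, N m; "gripper_width": opening from 0.0 (shut) to 1.0 (fully open); "grasp_force": force on a finger pad.
Only numpy, scipy, OpenCV 4.12 (cv2) and the standard library are available. Lean on these libraries where they do the work, as an engineer would, in place of code of your own. Each camera call takes 0.05 s, during which the arm holds its last target. There are 200 camera calls.

## Working session

There is one attempt and no reset: what is moved stays moved. The work goes in short steps, Python scripts to look and compute and a tool call to move; the robot and the scene stay as the last step left them, time stands still between calls to the robot, and variables do not carry over. Pictures are saved under pics/ and viewed, at most 13 in all, crops included, and the job is handed in when it is done.

Besides the shell and the picture viewer there is one more tool, called after ">>>" by a JSON object that holds its "method" and its "body", one argument or row to a line. move_arm: Moves the arm, as the interface text tells. Its arguments: {"type":"object","properties":{"increments":{"type":"array"}},"required":["increments"]}

```bash
mkdir -p pics
cat > h.py <<'E'
import numpy as np, cv2
from plant import manip
from scipy.spatial.transform import Rotation as R
def Rq(q): return R.from_quat([q[1],q[2],q[3],q[0]]).as_matrix()
def grab(n,f=None):
    s=manip.state(); g=manip.grab_frame(n)
    if n=="wrist":
        T=np.array(g["T_tool_cam"]); A=Rq(s["tool_rot"])
        g["rotation"]=A@T[:3,:3]; g["eye"]=A@T[:3,3]+np.array(s["tool_pos"])
    g["rotation"]=np.array(g["rotation"]); g["eye"]=np.array(g["eye"])
    if f:
        cv2.imwrite(f"pics/{f}.png",g["image"]); np.save(f"pics/{f}.npy",g,allow_pickle=True)
    return g
def load(f): return np.load(f"pics/{f}.npy",allow_pickle=True).item()
def ray(g,u,v):
    f=192/np.tan(np.radians(g["fov_y"])/2)
    d=np.array([(u-g["cx"])/f,(v-g["cy"])/f]); s=d.copy()
    for _ in range(30): s=d/(1+g["k1"]*(s@s))
    r=g["rotation"]@np.array([s[0],s[1],1]); return r/np.linalg.norm(r)
def plane(g,u,v,z):
    r=ray(g,u,v); return g["eye"]+r*(z-g["eye"][2])/r[2]
def proj(g,p):
    f=192/np.tan(np.radians(g["fov_y"])/2)
    c=g["rotation"].T@(np.array(p)-g["eye"]); s=c[:2]/c[2]; s=s*(1+g["k1"]*(s@s))
    return np.array([g["cx"],g["cy"]])+f*s
def tri(l):
    A=np.zeros((3,3));b=np.zeros(3)
    for g,u,v in l:
        r=ray(g,u,v);M=np.eye(3)-np.outer(r,r);A+=M;b+=M@g["eye"]
    p=np.linalg.solve(A,b)
    return p,[np.linalg.norm(np.cross(ray(g,u,v),p-g["eye"])) for g,u,v in l]
E
python3 - <<'E'
from h import *
a=grab("scene","s0");b=grab("side","d0");c=grab("wrist","w0")
cv2.imwrite("pics/sd.png",cv2.resize(np.vstack([a["image"],b["image"]]),None,fx=.78,fy=.78))
for g in(a,b,c): print(g["fov_y"],g["cx"],g["cy"],g["k1"],g["eye"].round(3),g["rotation"][:,2].round(2))
print(manip.state())
E
```

```text
Traceback (most recent call last):
IndexError: too many indices for array: array is 1-dimensional, but 2 were indexed
```

View pics/s0.png

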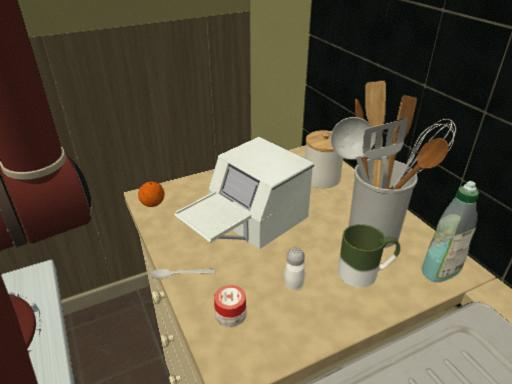

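View pics/d0.png

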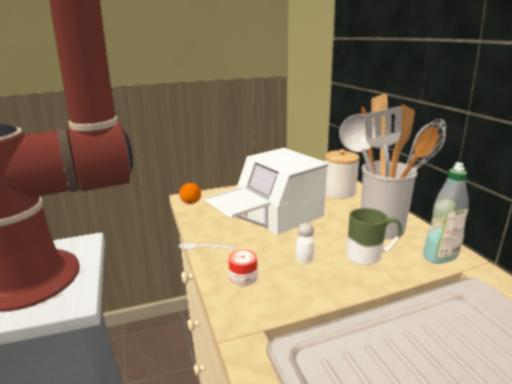

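The scene view shows the red and white pot at about (230,305), the shaker at (295,268), the mug at (362,255), the orange at (151,194), the spoon at (182,272), and the box with its ledge corners near (178,212) and (210,236). The side view has the pot at (243,266) and the ledge at about (237,203). The rotation comes back as a 1-D array, so I'll handle that format.

```bash
python3 - <<'E'
import re
s=open('h.py').read()
s=s.replace('g["rotation"]=np.array(g["rotation"]);','r=np.array(g["rotation"]); g["rotation"]=Rq(r) if r.size==4 else r.reshape(3,3);')
open('h.py','w').write(s)
E
python3 - <<'E'
from h import *
a=grab("scene","s0");b=grab("side","d0");c=grab("wrist","w0")
for g in(a,b,c): print(g["fov_y"],g["cx"],g["cy"],g["k1"],g["eye"].round(3),g["rotation"].round(2).tolist())
print(manip.state())
for g in (a,b):
    h=cv2.cvtColor(g["image"],cv2.COLOR_BGR2HSV)
    m=(((h[...,0]<6)|(h[...,0]>172))&(h[...,1]>170)&(h[...,2]>120)).astype(np.uint8)
    m[:, :205]=0
    n,l,st,ce=cv2.connectedComponentsWithStats(m)
    for i in range(1,n):
        if st[i,4]>20: print(st[i],ce[i].round(1))
A=cv2.resize(a["image"][110:335,120:330],None,fx=3.5,fy=3.5,interpolation=cv2.INTER_CUBIC)[:,:]
A=cv2.resize(a["image"][135:335,165:325],None,fx=2.9,fy=2.9,interpolation=cv2.INTER_CUBIC)
cv2.imwrite("pics/sz.png",A)
B=cv2.resize(b["image"][140:300,175:335],None,fx=3.6,fy=3.6,interpolation=cv2.INTER_CUBIC)
cv2.imwrite("pics/dz.png",B)
E
```

```text
48.441005532083885 248.73219494835797 191.6781948478253 0.015468992930033416 [ 0.241 -0.632  0.641] [[0.9, -0.26, 0.35], [-0.44, -0.52, 0.74], [-0.01, -0.82, -0.58]]
55.52284339268853 260.87805860861886 188.92282984237835 -0.09473800117579952 [ 0.263 -0.736  0.448] [[0.94, -0.14, 0.31], [-0.34, -0.36, 0.87], [-0.01, -0.92, -0.39]]
67.07849889022008 258.0954387380107 187.84582974147213 -0.04446040316767915 [ 0.235 -0.584  0.373] [[0.26, -0.92, -0.29], [-0.96, -0.25, -0.08], [-0.0, 0.3, -0.95]]
{'time': 0.3, 'joint_pos': array([-1.42498790e+00,  5.29683628e-02,  1.61338408e+00, -4.97868373e-06,
        1.47598890e+00, -1.19018136e-01]), 'joint_vel': array([ 0.00089078, -0.00276501, -0.00454961, -0.00071732, -0.00062834,
       -0.000502  ]), 'joint_efforts': array([ 2.89985446e-04, -3.93096828e+01, -3.69756389e+01, -3.90765206e-05,
        3.91145091e-03, -2.62276626e-05]), 'tool_pos': array([ 0.16354377, -0.60298951,  0.23084761]), 'tool_rot': array([-3.74278532e-04,  9.91246062e-01,  1.32026907e-01, -7.49211220e-06]), 'contact_force': array([-1.21120047,  0.05038908, -0.05982427]), 'ft_torque': array([0.02340008, 0.01529626, 0.00084848]), 'grasp_force': 0.0, 'gripper_width': 1.0001423627757544}
[215 301  30  16 178] [226.2 310.6]
[230 262  26  12 198] [242.7 267.9]
```

View pics/sz.png

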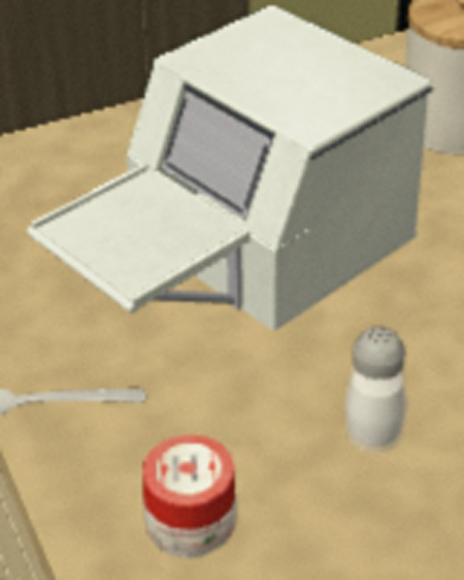

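View pics/dz.png

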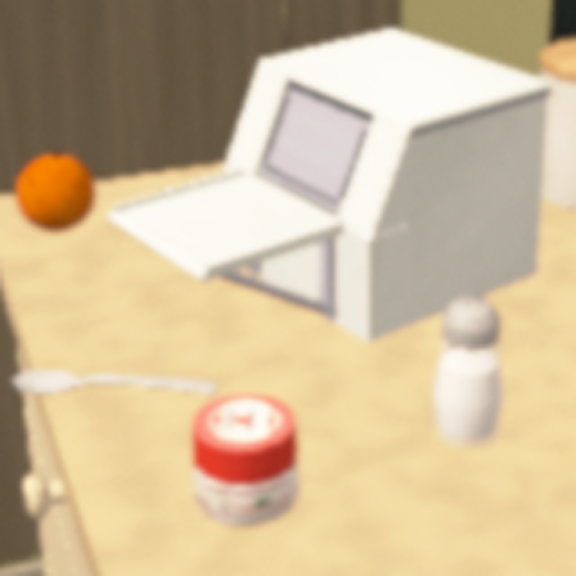

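The zoomed views show the ledge's top corners in scene-crop pixels at (28,230), (132,303), (247,238) and (147,168), and the roof corners at (155,60), (310,155), (431,90) and (272,6). The pot's lid is centred at (190,468). The matching side-crop points are equally clear, so I'll triangulate from both.

Run:
```python
from h import *
a=load("s0");b=load("d0")
S=lambda p:(a,165+(p[0]+.5)/2.9-.5,135+(p[1]+.5)/2.9-.5); D=lambda p:(b,175+(p[0]+.5)/3.6-.5,140+(p[1]+.5)/3.6-.5)
P={}
hts=dict(fl=.085,fr=.085,br=.085,bl=.085,rfl=.154,rfr=.154,rbl=.154,rbr=.154,pot=.05,foot=0,salt=.09)
for n,s,d in [("fl",(28,230),(108,214)),("fr",(132,303),(205,272)),("br",(247,238),(340,225)),("bl",(147,168),(240,173)),
 ("rfl",(155,60),(262,58)),("rfr",(310,155),(412,130)),("rbl",(272,6),(395,27)),("rbr",(431,90),(548,92)),("pot",(190,468),(245,420)),("foot",(277,327),(372,339)),("salt",(378,328),(471,297))]:
    p,e=tri([S(s),D(d)]); P[n]=p
    q=plane(*S(s),hts[n]); q2=plane(*D(d),hts[n])
    print(n,p.round(4),np.round(e,4),"planeS",q.round(4)[:2],"planeD",q2.round(4)[:2])
```

```text
fl [0.4056 0.0765 0.0825] [0.0006 0.0006] planeS [0.4055 0.0734] planeD [0.4041 0.0708]
fr [ 0.4439 -0.0313  0.0823] [0.0006 0.0006] planeS [ 0.4435 -0.0341] planeD [ 0.442  -0.0366]
br [ 0.5411 -0.0101  0.0885] [0.0003 0.0003] planeS [ 0.5434 -0.0061] planeD [ 0.5434 -0.0031]
bl [0.5096 0.1048 0.0862] [0.0019 0.0019] planeS [0.5122 0.1066] planeD [0.5083 0.1068]
rfl [0.5366 0.1377 0.1592] [0.0006 0.0006] planeS [0.5391 0.146 ] planeD [0.5422 0.1538]
rfr [ 0.5878 -0.0163  0.1501] [0.0002 0.0002] planeS [ 0.5848 -0.0213] planeD [ 0.5838 -0.0257]
rbl [0.6576 0.1761 0.1586] [0.0013 0.0013] planeS [0.6601 0.1837] planeD [0.6655 0.1913]
rbr [0.708  0.0184 0.1497] [0.0012 0.0012] planeS [0.7053 0.0127] planeD [0.6999 0.0069]
pot [ 0.4294 -0.1581  0.0555] [0.0006 0.0006] planeS [ 0.4319 -0.1536] planeD [ 0.4312 -0.15  ]
foot [ 0.5583 -0.0242  0.0074] [0.0004 0.0004] planeS [ 0.5625 -0.0171] planeD [ 0.5628 -0.0123]
salt [ 0.575  -0.1335  0.09  ] [0.0005 0.0005] planeS [ 0.5756 -0.1335] planeD [ 0.5744 -0.1335]
```

>>> {"method": "move_arm", "body": {
  "increments": [23.5,-22.8,0,0,1,23.5,-22.8,0,0,1,23.5,-22.8,0,0,1,23.5,-22.8,0,0,1,23.5,-22.8,0,0,1,23.5,-22.8,0,0,1,23.5,-22.8,0,0,1,23.5,-22.8,0,0,1]
}}

```text
time: 0.97
tool_pos: [0.2978, -0.3765, 0.2313]
tool_rot: [0.0, 0.991, 0.132, 0.0]
contact_force: [0.5, -0.3, 0.1]
gripper_width: 1.002
grasp_force: 0.0
```

>>> {"method": "move_arm", "body": {
  "increments": [23.5,-22.8,0,0,1,23.5,-22.8,0,0,1,23.5,-22.8,0,0,1,23.5,-22.8,0,0,1,23.5,-22.8,0,0,1,23.5,-22.8,0,0,1,23.5,-22.8,0,0,1,0,0,0,0,1]
}}

```text
time: 1.63
tool_pos: [0.416, -0.1768, 0.2314]
tool_rot: [-0.001, 0.991, 0.135, 0.001]
contact_force: [-0.4, -0.5, -0.9]
gripper_width: 0.999
grasp_force: 0.0
```

Run:
```python
from h import *
g=grab("wrist","w1"); s=manip.state(); print(s["time"],s["tool_pos"],s["tool_rot"])
for n,p in dict(pot=(.431,-.152,.05),fl=(.4055,.0734,.085),fr=(.4435,-.034,.085),mouth=(.525,.051,.08)).items(): print(n,proj(g,p).round())
```

```text
1.6833 [ 0.41514988 -0.17878676  0.23140513] [-1.59388871e-05  9.90911598e-01  1.34514603e-01  1.59319346e-04]
pot [240. 147.]
fl [ 16. 119.]
fr [124. 109.]
mouth [51. -3.]
```

View pics/w1.png

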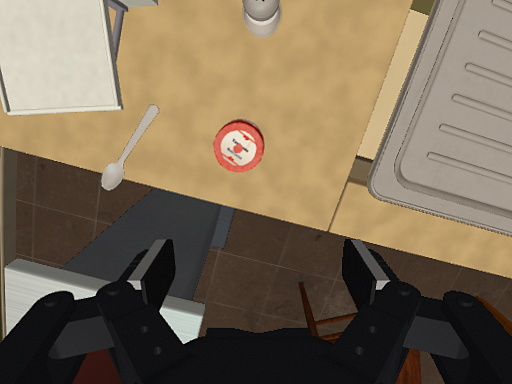

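The wrist view shows the pot lid at (239,146), the handle end of the spoon at (154,108), and the ledge's front corners at (8,112) and (121,108). The fingers are at the bottom. I'll fit the lid and the ledge edges.

```bash
cat >> h.py <<'E'
def lid(g):
    h=cv2.cvtColor(g["image"],cv2.COLOR_BGR2HSV)
    m=(((h[...,0]<8)|(h[...,0]>170))&(h[...,1]>120)&(h[...,2]>100)).astype(np.uint8)*255
    m=cv2.morphologyEx(m,cv2.MORPH_CLOSE,np.ones((5,5)))
    cs,_=cv2.findContours(m,cv2.RETR_EXTERNAL,cv2.CHAIN_APPROX_NONE)
    return [(cv2.contourArea(c),cv2.minEnclosingCircle(c),c) for c in cs if cv2.contourArea(c)>200]
def tooldelta(p):
    s=manip.state(); return (Rq(s["tool_rot"]).T@(np.array(p)-np.array(s["tool_pos"]))*1000).round(1)
E
python3 - <<'E'
from h import *
g=load("w1")
for a,c,k in lid(g):
    e=cv2.fitEllipse(k); print(a,c,e, plane(g,*e[0],.05).round(4), plane(g,*e[0],.04).round(4))
print("delta",tooldelta([.4315,-.152,.231]))
for u,v in [(8,112),(121,108),(107,0)]: print(plane(g,u,v,.085).round(4))
print("spoon",plane(g,154,108,0).round(3),plane(g,112,176,0).round(3))
E
```

```text
1950.5 ((238.1256866455078, 145.6099090576172), 25.90140724182129) ((238.4989013671875, 145.96681213378906), (49.001102447509766, 50.7732048034668), 17.743806838989258) [ 0.4321 -0.1496  0.05  ] [ 0.4304 -0.1494  0.04  ]
delta [ 22.9 -21.5   0.4]
[0.4104 0.082  0.085 ]
[ 0.4436 -0.0306  0.085 ]
[ 0.5342 -0.0038  0.085 ]
spoon [ 0.442 -0.034  0.   ] [0.339 0.007 0.   ]
```

>>> {"method": "move_arm", "body": {
  "increments": [8,-8,20,0,1,8,-8,20,0,1,8,-7,20,0,1,0,0,20,0,1,0,0,0,0,1,0,0,0,0,1]
}}

```text
time: 2.18
tool_pos: [0.4303, -0.1527, 0.1504]
tool_rot: [-0.001, 0.991, 0.132, -0.001]
contact_force: [-0.0, 0.3, 0.3]
gripper_width: 1.001
grasp_force: 0.0
```

Run:
```python
from h import *
a=load("s0");b=load("d0");w=load("w1")
g=grab("wrist","w2")
l=[(w,238.5,146.)]
for A,c,k in lid(g):
    e=cv2.fitEllipse(k); print(A,e,plane(g,*e[0],.05).round(4))
    if 150<e[0][0]<370 and A>1500: l.append((g,*e[0]))
l2=l+[(a,230.3,296.2),(b,242.9,256.6)]
print(tri(l),tri(l2)); p=tri(l2)[0]
print(tooldelta([p[0],p[1],.010]))
```

```text
3220.5 ((254.4556427001953, 181.8786163330078), (62.51893615722656, 65.7177734375), 8.595096588134766) [ 0.4332 -0.1489  0.05  ]
(array([ 0.43045706, -0.14946031,  0.04050326]), [np.float64(5.871009371279179e-05), np.float64(5.871009371276868e-05)]) (array([ 0.43224149, -0.14970291,  0.04753932]), [np.float64(0.0006184022346263842), np.float64(0.0006686467834077634), np.float64(0.0019306221195472429), np.float64(0.0012904922126777886)])
[  1.9  -3.2 141.9]
```

>>> {"method": "move_arm", "body": {
  "increments": [2,-3,25,0,1,0,0,25,0,1,0,0,25,0,1,0,0,25,0,1,0,0,22,0,1,0,0,18,0,1,0,0,0,0,1]
}}

```text
time: 2.82
tool_pos: [0.4309, -0.1489, 0.0094]
tool_rot: [-0.001, 0.991, 0.131, -0.002]
contact_force: [0.1, 0.6, -0.7]
gripper_width: 1.001
grasp_force: 0.0
```

>>> {"method": "move_arm", "body": {
  "increments": [0,0,0,0,0,0,0,0,0,0,0,0,0,0,0,0,0,0,0,0,0,0,0,0,0,0,0,0,0,0,0,0,0,0,0,0,0,0,0,0]
}}

```text
time: 3.48
tool_pos: [0.4348, -0.1503, 0.0141]
tool_rot: [0.002, 0.991, 0.132, 0.002]
contact_force: [-0.2, -0.9, 6.5]
gripper_width: 0.666
grasp_force: 64.3
```

>>> {"method": "move_arm", "body": {
  "increments": [0,0,-20,0,0,0,0,-30,0,0,0,0,-35,0,0,0,0,-35,0,0,0,0,-35,0,0,0,0,-35,0,0,0,0,-20,0,0,0,0,0,0,0]
}}

```text
time: 4.15
tool_pos: [0.4352, -0.1503, 0.2285]
tool_rot: [0.004, 0.991, 0.132, 0.005]
contact_force: [-0.0, -0.3, -0.2]
gripper_width: 0.663
grasp_force: 64.2
```

>>> {"method": "move_arm", "body": {
  "increments": [0,-20,0,0,0,0,-25,0,0,0,0,-25,0,0,0,0,-25,0,0,0,0,-25,0,0,0,0,-20,0,0,0,0,0,0,0,0,0,0,0,0,0]
}}

```text
time: 4.82
tool_pos: [0.3953, -0.0132, 0.2202]
tool_rot: [-0.0, 0.991, 0.133, -0.001]
contact_force: [-0.5, -0.9, -1.3]
gripper_width: 0.666
grasp_force: 64.3
```

Run:
```python
from h import *
g=grab("wrist","w3"); s=manip.state(); print(s["tool_pos"],s["tool_rot"],s["grasp_force"])
```

```text
[ 0.39552364 -0.01381278  0.22036199] [ 4.78287853e-05  9.91195045e-01  1.32408894e-01 -5.14752892e-04] 64.31949555873871
```

View pics/w3.png

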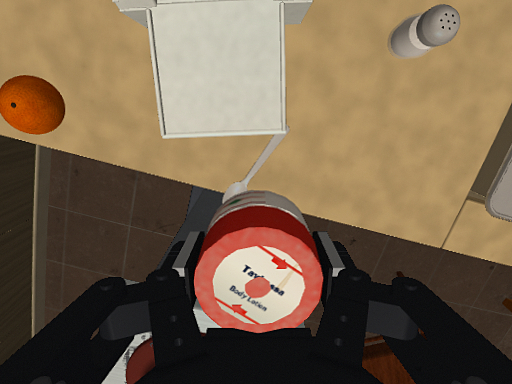

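The pot is held upright between the pads, with its lid centred near (258,285). The ledge is fully visible, with front corners near (164,136) and (286,131) and side lips running up to (150,5) and (284,0). I'll fit the edges by mask and line.

```bash
cat > led.py <<'E'
from h import *
def ledge(g,seed,rows,cols):
    h=cv2.cvtColor(g["image"],cv2.COLOR_BGR2HSV)
    m=((h[...,1]<45)&(h[...,2]>120)).astype(np.uint8)
    m=cv2.morphologyEx(m,cv2.MORPH_CLOSE,np.ones((5,5)))
    l=cv2.connectedComponents(m,connectivity=4)[1]; m=l==l[seed[1],seed[0]]
    L=[];Rr=[];F=[]
    for r in rows:
        x=np.flatnonzero(m[r]); L.append(plane(g,x[0]-.5,r,.085)); Rr.append(plane(g,x[-1]+.5,r,.085))
    for c in cols:
        y=np.flatnonzero(m[:150,c]); F.append(plane(g,c,y[-1]+.5,.080))
    out=[]
    for P in (L,Rr,F):
        P=np.float32(P)[:,:2]; v=cv2.fitLine(P,cv2.DIST_HUBER,0,1e-4,1e-4).ravel(); out.append(v)
        d=(P-v[2:])@np.array([-v[1],v[0]]); print("dir",v[:2].round(4),"pt",v[2:].round(4),"rms",d.std().round(5),"ang",np.degrees(np.arctan2(v[1],v[0])).round(2))
    return out
E
python3 - <<'E'
from led import *
a=load("w1");g=load("w3")
L,Rr,F=ledge(g,(220,70),range(30,125,4),range(175,280,5))
def X(A,B):
    t=np.linalg.solve(np.array([A[:2],-B[:2]]).T,B[2:]-A[2:]); return A[2:]+t[0]*A[:2]
l,r=X(L,F),X(Rr,F); print("corners",l,r,np.linalg.norm(l-r))
print(tri([(a,8,112),(g,163,137)]),tri([(a,121,108),(g,287,132)]))
E
```

```text
dir [0.9535 0.3013] pt [0.4626 0.1034] rms 0.00033 ang 17.53
dir [0.9578 0.2874] pt [ 0.4911 -0.012 ] rms 0.00026 ang 16.7
dir [ 0.3027 -0.9531] pt [0.4191 0.0454] rms 0.00511 ang -72.38
corners [0.40631017 0.08561154] [ 0.44198143 -0.02670662] 0.11784655
(array([0.40833567, 0.08564492, 0.0806134 ]), [np.float64(0.0008274865679531219), np.float64(0.0008274865679530734)]) (array([ 0.44345699, -0.02906127,  0.08156393]), [np.float64(0.00033002042821675485), np.float64(0.0003300204282168918)])
```

>>> {"method": "move_arm", "body": {
  "increments": [0,0,0,-0.035,0,15,-5,0,0,0,20,-6,0,0,0,25,-8,0,0,0,25,-8,0,0,0,16,-5,0,0,0,0,0,0,0,0,0,0,0,0,0]
}}

```text
time: 5.53
tool_pos: [0.4831, 0.0459, 0.2204]
tool_rot: [0.0, 0.989, 0.149, -0.001]
contact_force: [0.2, 0.2, -1.1]
gripper_width: 0.662
grasp_force: 64.4
```

Run:
```python
from h import *
g=grab("wrist","w4");g=grab("wrist"); s=manip.state(); print(s["tool_pos"],s["tool_rot"],2*np.arctan2(s["tool_rot"][2],s["tool_rot"][1]),s["contact_force"]); print(tooldelta([.4825,.0465,.100]))
```

```text
[0.48254794 0.04562324 0.22070673] [ 6.72448394e-05  9.88877522e-01  1.48730641e-01 -6.62128055e-04] 0.2985690908260874 [-0.62993212 -0.14269731 -1.26410657]
[  0.4  -0.8 120.7]
```

Aligned above the ledge, so I'll go down to 100 mm and then feel for contact.

>>> {"method": "move_arm", "body": {
  "increments": [0,-1,25,0,0,0,0,30,0,0,0,0,30,0,0,0,0,20,0,0,0,0,12,0,0,0,0,3,0,0,0,0,0,0,0,0,0,0,0,0]
}}

```text
time: 6.3
tool_pos: [0.4837, 0.0472, 0.1029]
tool_rot: [0.0, 0.989, 0.149, 0.001]
contact_force: [0.1, -0.4, -0.3]
gripper_width: 0.665
grasp_force: 64.4
```

>>> {"method": "move_arm", "body": {
  "increments": [0,0,2,0,0,0,0,2,0,0,0,0,1.5,0,0,0,0,0,0,0,0,0,0,0,0]
}}

```text
time: 6.72
tool_pos: [0.4827, 0.0475, 0.0959]
tool_rot: [0.0, 0.989, 0.149, 0.0]
contact_force: [0.3, 0.0, -1.6]
gripper_width: 0.669
grasp_force: 64.4
```

Run:
```python
from h import *
grab("wrist","w5"); grab("side","d5"); s=manip.state(); print(s["tool_pos"],s["contact_force"])
```

```text
[0.48276323 0.04754654 0.09594357] [-0.39802341 -1.00754757 -1.35333063]
```

View pics/d5.png

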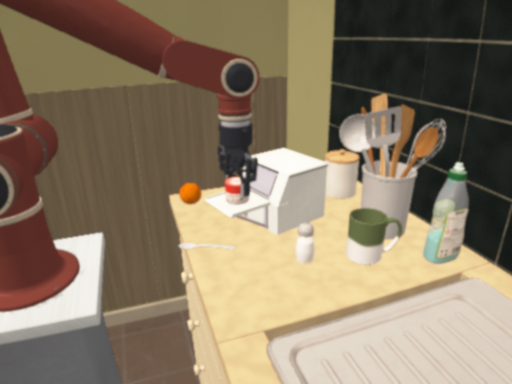

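The side view shows the pot at about (235,192), just above the ledge and upright. There is no contact yet, so I'll keep lowering in small steps.

>>> {"method": "move_arm", "body": {
  "increments": [0,0,1.5,0,0,0,0,0,0,0,0,0,0,0,0]
}}

```text
time: 7.07
tool_pos: [0.4827, 0.0475, 0.0943]
tool_rot: [0.0, 0.989, 0.149, -0.0]
contact_force: [-0.1, -0.6, -0.7]
gripper_width: 0.662
grasp_force: 64.5
```

>>> {"method": "move_arm", "body": {
  "increments": [0,0,1.5,0,0,0,0,0,0,0,0,0,0,0,0]
}}

```text
time: 7.32
tool_pos: [0.4828, 0.0475, 0.0942]
tool_rot: [0.0, 0.989, 0.149, -0.0]
contact_force: [-5.2, -0.5, 7.0]
gripper_width: 0.663
grasp_force: 65.1
```

Contact at TCP z 0.094. Now I'll release part way.

>>> {"method": "move_arm", "body": {
  "increments": [0,0,-1,0,0.84,0,0,0,0,0.84,0,0,0,0,0.84,0,0,0,0,0.84,0,0,0,0,0.84,0,0,0,0,0.84]
}}

```text
time: 7.82
tool_pos: [0.4826, 0.0475, 0.0936]
tool_rot: [-0.0, 0.989, 0.149, -0.0]
contact_force: [0.1, -0.0, -0.4]
gripper_width: 0.839
grasp_force: 0.0
```

>>> {"method": "move_arm", "body": {
  "increments": [0,0,-8,0,0.84,0,0,-15,0,0.84,0,0,-25,0,0.84,0,0,-30,0,0.84,0,0,-30,0,0.84,0,0,-12,0,0.84,0,0,0,0,0.84,0,0,0,0,0.84]
}}

```text
time: 8.48
tool_pos: [0.4828, 0.0475, 0.2139]
tool_rot: [0.0, 0.989, 0.149, 0.0]
contact_force: [-0.7, -0.0, -0.9]
gripper_width: 0.842
grasp_force: 0.0
```

Run:
```python
from h import *
g=grab("wrist","w6"); s=manip.state(); print(s["tool_pos"],s["gripper_width"])
m=np.array([.5303,.0613]); ex=np.array([.9553,.2957]); ey=np.array([-.2957,.9553])
for A,c,k in lid(g):
    e=cv2.fitEllipse(k); p=plane(g,*e[0],.13); print(A,e,p.round(4),"box",(p[:2]-m)@ex,(p[:2]-m)@ey)
```

```text
[0.48195521 0.04754968 0.21232776] 0.8414577851059138
3374.5 ((258.2346496582031, 194.44595336914062), (64.51985168457031, 67.21945190429688), 62.1981086730957) [0.4811 0.0464 0.13  ] box -0.05143174250758271 0.00036557092165748727
```

View pics/w6.png

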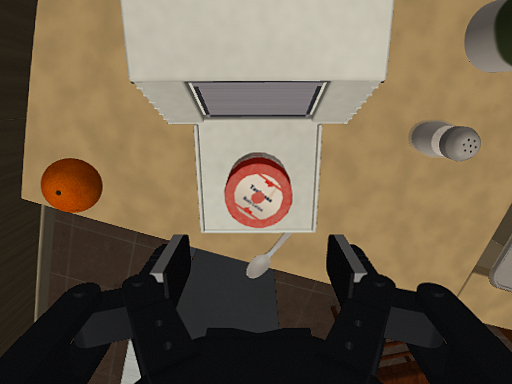

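The pot stands upright on the ledge at box (-51, 0) mm, with its lid at (258,194), centred between the lips at columns 200 and 318, and the flap is closed. Next I'll back off, set the fingers to a narrow fork, and lower behind the pot.

>>> {"method": "move_arm", "body": {
  "increments": [-15,0,0,0,0.3,-20,0,0,0,0.3,-20,0,0,0,0.3,-8,0,0,0,0.3,0,0,0,0,0.3,0,0,0,0,0.3,0,0,0,0,0.3]
}}

```text
time: 9.12
tool_pos: [0.4228, 0.029, 0.2133]
tool_rot: [-0.0, 0.989, 0.149, -0.0]
contact_force: [-0.1, -0.3, 0.4]
gripper_width: 0.297
grasp_force: 0.0
```

>>> {"method": "move_arm", "body": {
  "increments": [0,0,20,0,0.3,0,0,25,0,0.3,0,0,25,0,0.3,0,0,25,0,0.3,0,0,17,0,0.3,0,0,5,0,0.3,0,0,0,0,0.3,0,0,0,0,0.3]
}}

```text
time: 9.78
tool_pos: [0.4232, 0.029, 0.0974]
tool_rot: [0.0, 0.989, 0.149, 0.0]
contact_force: [-0.7, 0.0, 0.9]
gripper_width: 0.301
grasp_force: 0.0
```

```bash
cat > bx.py <<'E'
from h import *
m=np.array([.5303,.0613]); ex=np.array([.9553,.2957]); ey=np.array([-.2957,.9553])
def bx(p): p=np.array(p); return np.round([(p[:2]-m)@ex*1e3,(p[:2]-m)@ey*1e3,p[2]*1e3],1)
E
python3 - <<'E'
from bx import *
g=grab("side","d7"); s=manip.state(); print(bx(s["tool_pos"]),s["gripper_width"],s["contact_force"],s["joint_pos"].round(2))
E
```

```text
[-111.4    0.5   98.2] 0.30177192584679474 [-0.52564795  0.85167703  0.99679637] [-0.11 -0.34  2.19  0.    1.28  1.16]
```

>>> {"method": "move_arm", "body": {
  "increments": [9,0,1,0,0.3,8,0,0,0,0.3,6,0,0,0,0.3,5,0,0,0,0.3,5,0,0,0,0.3,5,0,0,0,0.3,5,0,0,0,0.3,5,0,0,0,0.3]
}}

```text
time: 10.5
tool_pos: [0.4687, 0.0432, 0.0958]
tool_rot: [-0.0, 0.989, 0.149, -0.0]
contact_force: [-2.2, -0.6, 1.9]
gripper_width: 0.303
grasp_force: 0.8
```

Run:
```python
from bx import *
g=grab("wrist","w8"); s=manip.state(); print(bx(s["tool_pos"]),s["contact_force"])
for A,c,k in lid(g):
    e=cv2.fitEllipse(k); p=plane(g,*e[0],.13); print(A,e,bx(p))
```

```text
[-63.4   0.8  96. ] [-1.09060337  1.35500837 -0.10674701]
14524.5 ((258.03497314453125, 195.17897033691406), (132.4988555908203, 139.60455322265625), 89.65766906738281) [-26.8   0.5 130. ]
```

View pics/w8.png

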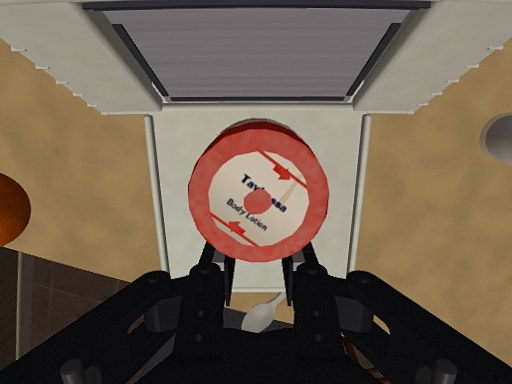

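The pot is upright and centred at (258,195) in front of the flap, whose edges are at columns 162 and 353, with both fingers behind it. I'll keep pushing straight.

>>> {"method": "move_arm", "body": {
  "increments": [5,0,0,0,0.3,5,0,0,0,0.3,5,0,0,0,0.3,5,0,0,0,0.3,5,0,0,0,0.3,5,0,0,0,0.3,5,0,0,0,0.3,5,0,0,0,0.3]
}}

```text
time: 11.22
tool_pos: [0.5066, 0.0549, 0.0957]
tool_rot: [0.0, 0.989, 0.149, -0.001]
contact_force: [-3.3, 0.0, 1.3]
gripper_width: 0.298
grasp_force: 1.9
```

>>> {"method": "move_arm", "body": {
  "increments": [5,0,0,0,0.3,5,0,0,0,0.3,5,0,0,0,0.3,5,0,0,0,0.3,5,0,0,0,0.3,5,0,0,0,0.3,5,0,0,0,0.3,0,0,0,0,0.3]
}}

```text
time: 11.88
tool_pos: [0.541, 0.0655, 0.096]
tool_rot: [-0.0, 0.989, 0.149, 0.0]
contact_force: [-0.3, 0.4, 0.2]
gripper_width: 0.3
grasp_force: 0.1
```

Run:
```python
from bx import *
g=grab("scene","s9"); s=manip.state(); print(bx(s["tool_pos"]),s["contact_force"])
w=grab("wrist","w9"); print([(A,c) for A,c,k in lid(w)])
cv2.imwrite("pics/c9.png",np.hstack([cv2.resize(g["image"][100:260,150:330],None,fx=2.2,fy=2.2),cv2.resize(w["image"],None,fx=.77,fy=.9167)[:352]]))
```

```text
[11.   0.9 95.9] [-0.42010644  0.14710601  1.10533938]
[]
```

View pics/c9.png

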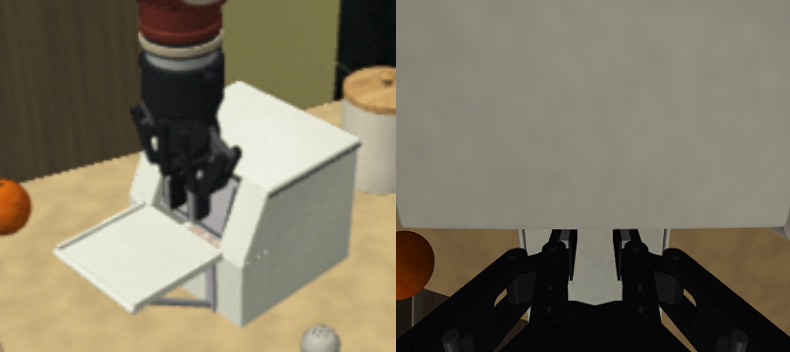

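The pot has left the ledge. The fingers are under the flap, and a pinkish bit of pot shows below its edge at (200,232) in the left half. I'll push 6 mm more to be sure, then withdraw.

>>> {"method": "move_arm", "body": {
  "increments": [3,0,0,0,0.3,3,0,0,0,0.3,0,0,0,0,0.3,0,0,0,0,0.3]
}}

```text
time: 12.32
tool_pos: [0.5458, 0.067, 0.0958]
tool_rot: [-0.0, 0.989, 0.149, 0.0]
contact_force: [-0.6, 0.2, 0.1]
gripper_width: 0.3
grasp_force: 0.1
```

>>> {"method": "move_arm", "body": {
  "increments": [-10,0,0,0,0.3,-15,0,0,0,0.3,-20,0,0,0,0.3,-25,0,0,0,0.3,-25,0,0,0,0.3,-25,0,0,0,0.3,0,0,-25,0,0.3,0,0,-35,0,0.3]
}}

```text
time: 12.98
tool_pos: [0.4254, 0.0316, 0.1508]
tool_rot: [-0.001, 0.989, 0.149, -0.005]
contact_force: [2.1, 0.3, 0.0]
gripper_width: 0.304
grasp_force: 0.0
```

>>> {"method": "move_arm", "body": {
  "increments": [0,0,-35,0,0.3,0,0,-35,0,0.3,0,0,-20,0,0.3,0,0,0,0,0.3,0,0,0,0,0.3,0,0,0,0,0.3,0,0,0,0,0.3,0,0,0,0,0.3]
}}

```text
time: 13.65
tool_pos: [0.4301, 0.0316, 0.2438]
tool_rot: [-0.0, 0.989, 0.149, -0.002]
contact_force: [-0.2, 0.3, 0.4]
gripper_width: 0.299
grasp_force: 0.0
```

Run:
```python
from bx import *
w=grab("wrist","w10"); g=grab("scene","s10"); s=manip.state(); print(bx(s["tool_pos"]),s["contact_force"],s["time"])
print([(A,c) for A,c,k in lid(w)])
cv2.imwrite("pics/c10.png",np.hstack([cv2.resize(g["image"],None,fx=.77,fy=.9167),cv2.resize(w["image"],None,fx=.77,fy=.9167)]))
```

```text
[-104.2    1.2  244.4] [-0.13601623  0.2872955   0.12823598] 13.75
[]
```

View pics/c10.png

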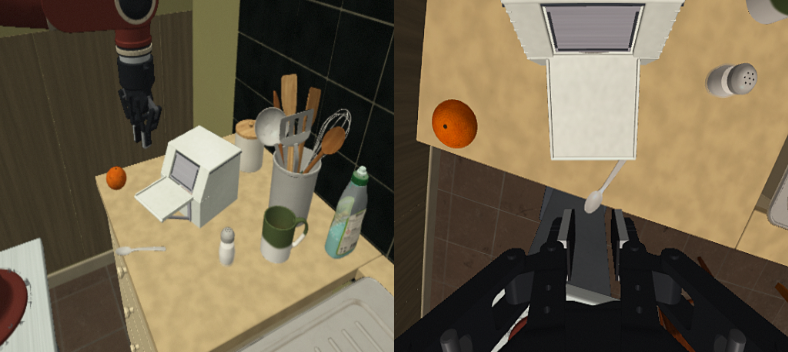

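The ledge is empty, the flap at (593,28) looks closed, and the other things are in place. I'll compare the flap patch and the bystanders with the first picture, and hand in if they match.

Run:
```python
from bx import *
a=load("s0")["image"];g=grab("scene")["image"]
d=cv2.absdiff(a,g).max(2)
for n,(x0,x1,y0,y1) in dict(flap=(215,262,160,212),salt=(280,310,240,295),mug=(335,402,220,290),orange=(135,168,178,210),spoon=(148,216,262,282)).items(): print(n,(d[y0:y1,x0:x1]>40).sum())
if (d[160:212,215:262]>40).sum()<30: print(manip.job_done())
```

```text
flap 6
salt 0
mug 0
orange 0
spoon 0
the job is handed in; nothing more can be done
None
```

The cream pot was stood on the ledge, released and pushed through the flap into the box; the flap closed behind it, the shaker, mug, orange and teaspoon look unmoved in the before-and-after pictures, and the job is handed in at about 14 s.

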